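Shut the tea-glass box and lock it with the cam key

ROBOT

A 6-joint arm with a two-finger parallel gripper is mounted at the origin on the work surface. World frame = base frame: x ahead of the robot, y to its left, z up, the work surface at z = 0. Lengths are in m, angles in rad, forces in N, time in s.
With the tool pointing down it reaches from about 0.375 to 0.9 m from the base axis. Payload 3.1 kg.
Tool frame: the origin (TCP) lies between the finger pads; the fingertips stand 17 mm ahead of it and the grasp point (between the pads) lies 2 mm behind it (robot.nose_length is the distance from the TCP to the fingertips, in m); z points along the fingers, y is the line along which they close (so a half turn about z gives the same grasp; the last joint's range is limited). The gripper opens to 87 mm and grips with 3 to 60 N. Pads are 19 mm wide; open, the fingers measure 117 mm over their backs; the gripper's body (75 mm by 190 mm) begins 51 mm behind the grasp point.
Start: joints at [-1.341, 0.527, 1.433, -0, 1.181, -0.178], TCP at [0.248, -0.573, 0.216] pointing down, gripper open.
Joint ranges: [-3.08, 3.08], [-0.75, 2.2], [0.22, 2.44], [-1.43, 4.57], [0, 2.65], [-2.85, 2.85]. Speed limits (rad/s): [2.79, 2.79, 3.14, 3.14, 3.14, 3.14].

INTERFACE

Orientations are given as a unit quaternion [x, y, z, w].
In Python, from rig import robot, cams gives the robot as it stands.
- The arm moves only by the shell command python3 -m pendant 'ROWS' [FORCE]. ROWS is JSON, a list of rows, each an object with "jaw": the opening, from 0 (shut) to 1 (fully open); "linear": the shift along the tool's x, y, z in cm, a list of three; "twist": the turn about the tool's z in degrees. A call has 1 to 12 rows; each row shifts and turns the commanded pose from where the row before left it, along the tool's axes as they then stand; what a row does not reach is not made up. A row lasts 1/12 s, in which the tool goes at most 41.7 mm and 7.16 degrees, less where a joint would pass 70% of its speed; a pose out of reach is approached as far as the arm can. A call is refused whole if a number of a shift passes 4.17 or a number of a turn 7.16, either way. A call with a gripper value outside its range is refused whole. The fingers move at their own pace and stop on an object; FORCE is the grip in N (left out, the last holds). Time passes only in rows, so rows that do not move let the fingers close. It gives the time, the measured TCP pose, the force, the opening and the grip force at its end, in the units of the state.
- robot.get_obs(): the state, without advancing time (a new reading comes with each control period).
- cams.camera(name): name is "scene" or "top" or "wrist"; returns a dict with "color" (400x640x3 uint8, blue, green, red), "depth" (400x640 float32, m along the optical axis (not along the pixel's ray), 0 where there is no reading), "fov_y" (degrees; the focal length in pixels is half the picture's height over the tangent of half this angle, whatever the lens; pixels are square), "cx", "cy" (the principal point, pixels), "view" (4x4, takes a point from world to camera coordinates). Camera axes: x right, y down, z forward; pixel columns grow to the right and rows downward; lengths in m; the calibration is good to about 2 mm. A picture is of the moment at which its call begins.
- robot.hand_in(): hands the job in; it is judged then, once.
The state is a dict: "time": time; "q": joint angles; "joint_velocities": joint speeds; "joint_torque": joint torques, N m; "position": TCP position; "tool_rot": TCP orientation; "ft_force": force on the tool from outside, world axes, zero at the start; "moment": the same for the moment, N m; "grip_width": finger opening in m; "grip_force": force on a finger pad.
Only numpy, scipy, OpenCV 4.12 (cv2) and the standard library are available. Lean on these libraries where they do the work, as an engineer would, in place of code of your own. Each camera call takes 0.05 s, during which the arm holds its last target. There are 200 camera calls.

TASK

The tea glasses are packed: swing the wooden flap of the box fully shut, then lock it with the key from the small steel holder, by putting the key's blade in the slot of the round cam on the flap and turning the cam a quarter turn clockwise, as seen from above, until it seats against its stop. Finally stand the key back in the steel holder, upright and fully home, with the flap still shut and the cam locked. Do not shift or tip the crockery, jars and tins that stand about.

Things in the scene. Friction and masses are not known exactly. Their poses are not given: they have to be found in the camera images.
- tea_box: Wooden wall box laid on its back on the table, open side up, fixed. Outside 175 (x) x 250 (y) x 108 mm (z), walls 10 mm. Origin: centre of its underside; z up; its hinge side is at +x (x = +87.5 mm), away from the robot. A grey silicone slot rack inside holds six clear tea glasses below the rim.
- flap_hinge (a point): Middle of the flap's hinge line, on the box's far upper edge: box frame (87.5, 0, 108) mm. The hinge axis is the box's y.
- flap (a joint): Flap angle (rad): 0 = fully shut, grows as it rises, stop at 1.5. A friction hinge (about 0.55 N m; flap about 0.4 kg) holds it at any angle; it starts part open, leaning over the box towards the robot. A push of a few newtons on its outer (upper, far) face, near the free edge and beside the cam, closes it.
- flap_edge (a point): Middle of the flap's free edge, on its outer face. The flap is a wooden board 175 mm from hinge line to free edge, 250 mm along the hinge, 12 mm thick; its underside lies on the hinge line, so its outer face is 120 mm above the table when shut.
- cam_slot (a point): Centre of the slot's floor, z out of the flap, y along the slot. Cam: plain steel disc, 56 mm diameter, 16 mm proud of the flap, its axis on the flap's middle line 132 mm from the hinge line. Slot 33 mm long, 7.5 mm wide, 13 mm deep; its long sides are bevelled 45 degrees over 4 mm (mouth 15.5 mm wide). Flap shut: slot floor 123 mm, cam top 136 mm above the table.
- cam (a joint): Cam angle on the flap (rad), growing clockwise from above (flap shut); hard stops at 0 and 1.571. Near 0, unlocked: slot along the hinge line (box y). At 1.571, locked: slot square to it (box x). About 0.15 N m turns it; it stays where left. The blade has about 0.13 rad of play either way in the slot, so the key must turn that much farther than the cam.
- holder: Small steel holder, fixed to the table: a foot plate 84 (x) x 64 (y) x 4 mm with an upright pocket, 41 x 22 mm outside and 66 mm tall from the table, walls 4 mm. The pocket is open at the top, 33 (x) x 14 (y) mm inside, 62 mm deep. Origin: centre of the underside; z up.
- holder_mouth (a point): Centre of the mouth of the holder's pocket, 66 mm above the table.
- key: Cam key, 146 mm long, 0.16 kg, blade down in the holder. Origin: middle of the blade tip; z up to the handle, x along the blade's width. Blade 26 (x) x 4 (y) mm to z = 26, shank 18 x 8 to z = 60, collar 42 x 26 to z = 68, dark wooden handle 32 (x) x 18 (y) to z = 146: grip across the 18 mm. Works either way round. When home, the collar rests on the pocket's rim, tip 6 mm above the table.
- shaker: Glass sugar shaker with steel cap, 58 mm diameter, 115 mm tall, loose bystander. Origin: centre of the underside.
- pot_lid: White ceramic lid with a knob, 92 mm diameter, 50 mm tall, loose bystander. Origin: centre of the underside.
- tea_tin: Aluminium tin, 72 mm diameter, 100 mm tall, loose bystander. Origin: centre of the underside.
- milk_mug: White mug, 72 mm diameter, 85 mm tall, loose bystander. Origin: centre of the underside.
- saucer: White saucer, 120 mm diameter, 18 mm tall, loose bystander. Origin: centre of the underside.
- honey_jar: Amber jar, 64 mm diameter, 90 mm tall, loose bystander. Origin: centre of the underside.
There are look-alikes about, which are no part of the job. There is more than one size of the key; the job needs the smallest.

How it is judged:
By the outcome, as a careful person would: the job done as asked, in the order asked, and still so for the second after the job is handed in, with the robot touching nothing.
It also fails if it takes over 58 s, if anything falls off the work surface, if the arm or the gripper's body presses on something with over 40 N, if the wrist force passes 120 N, or if a joint passes its speed limit or range.

## Working session

There is one attempt and no reset: what is moved stays moved. The work goes in short steps, Python scripts to look and compute and a shell command to move; the robot and the scene stay as the last step left them, time stands still between calls to the robot, and variables do not carry over. Pictures are saved under pics/ and viewed, at most 10 in all, crops included, and the job is handed in when it is done.

```bash
mkdir -p pics; ls
cat > h.py <<'E'
import numpy as np,cv2
from rig import robot,cams
def shot(n):
    c=cams.camera(n); return c
def cloud(c):
    h,w=c["depth"].shape; f=h/2/np.tan(np.radians(c["fov_y"])/2)
    v,u=np.mgrid[:h,:w]; d=c["depth"]
    P=np.stack([(u-c["cx"])/f*d,(v-c["cy"])/f*d,d],-1)
    V=np.array(c["view"]); W=(P-V[:3,3])@V[:3,:3]
    W[d==0]=np.nan
    return W
E
python3 - <<'E'
from h import *
ims=[]
for n in("scene","top"):
    c=cams.camera(n); np.save(f"{n}.npy",cloud(c)); cv2.imwrite(f"{n}.png",c["color"]); cv2.imwrite(f"pics/{n}.png",c["color"]); print(n,c["fov_y"],c["cx"],c["cy"],np.round(c["view"],3).tolist())
o=robot.get_obs();print(o)
E
```

```text
pics
scene 44.076088583196764 323.2581360713762 198.58999976380622 [[-0.177, 0.984, -0.016, 0.152], [0.686, 0.112, -0.719, -0.296], [-0.706, -0.138, -0.695, 1.774], [0.0, 0.0, 0.0, 1.0]]
top 50.575123247786294 324.13925231264216 193.96673791993317 [[-0.02, -1.0, 0.002, -0.039], [-0.992, 0.02, -0.123, 0.558], [0.123, -0.004, -0.992, 1.422], [0.0, 0.0, 0.0, 1.0]]
{'time': 0.1, 'q': array([-1.34048621e+00,  5.28384065e-01,  1.43375637e+00, -2.76680788e-05,
        1.18139965e+00, -1.78542579e-01]), 'joint_velocities': array([ 1.28762741e-05, -2.49281474e-03, -1.52057122e-03,  4.46652933e-04,
       -5.82708648e-04,  8.07265173e-05]), 'joint_torque': array([-1.53093156e-04, -4.40985274e+01, -1.77150500e+01,  6.34284527e-02,
        5.33715764e-02, -4.97886754e-05]), 'position': array([ 0.24831404, -0.57283061,  0.21486849]), 'tool_rot': array([ 9.79176068e-01,  2.03010543e-01, -3.79895210e-05, -9.73054968e-04]), 'ft_force': array([ 0.45361103, -0.26780647,  0.67235278]), 'moment': array([ 0.03646725,  0.02941473, -0.00694621]), 'grip_force': 0.0, 'grip_width': 0.08686495852518694}
```

View pics/top.png

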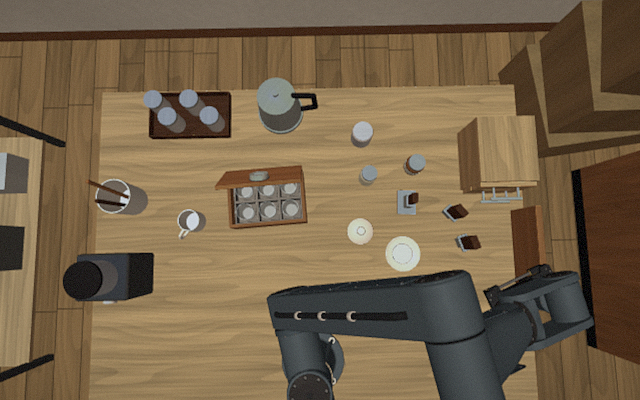

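View pics/scene.png

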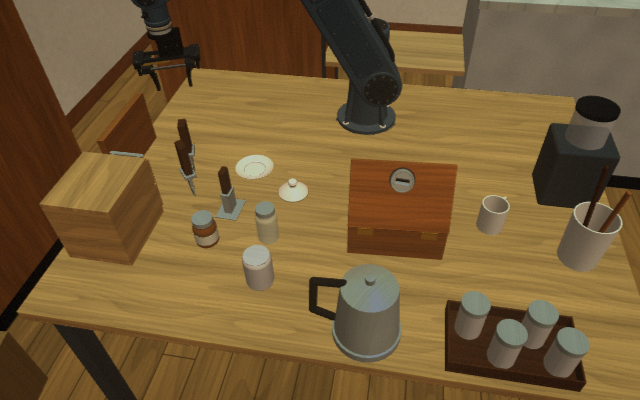

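Top view: flap hinge at about (262,172), cam at (259,176). Candidates for the key are top (407,200), in a steel holder; top (455,212); and top (468,242). In the scene view they are at (226,185), (185,165) and (184,138). I'll check them in a close crop with measurements.

Run:
```python
from h import *
s=cv2.imread("scene.png");t=cv2.imread("top.png")
a=cv2.resize(s[110:230,160:260],(480,576),interpolation=cv2.INTER_CUBIC)
b=cv2.resize(t[180:260,390:490],(320,256),interpolation=cv2.INTER_CUBIC)
b2=cv2.resize(t[160:240,210:310],(320,256),interpolation=cv2.INTER_CUBIC)
o=np.zeros((576,800,3),np.uint8);o[:,:480]=a;o[:256,480:]=b;o[300:556,480:]=b2
cv2.imwrite("pics/crop.png",o)
T=np.load("top.npy");S=np.load("scene.npy")
def blob(W,x0,x1,y0,y1,z0,z1):
    m=(W[...,0]>x0)&(W[...,0]<x1)&(W[...,1]>y0)&(W[...,1]<y1)&(W[...,2]>z0)&(W[...,2]<z1);return W[m]
for n,u,v in[("key",411,198),("k2",455,212),("k3",468,242),("cam",259,176),("saucer",403,253),("lid",360,231),("shaker",369,174),("honey",415,163),("tin",362,134),("mug",190,222)]: 
    w=T[v-3:v+4,u-3:u+4].reshape(-1,3); print(n,np.round(T[v,u],3),"zmax",np.nanmax(w[:,2]).round(3))
k=T[198,411]
for z0,z1 in((.002,.008),(.05,.072),(.072,.09),(.09,.135),(.135,.2)):
  for N,W in(("T",T),("S",S)):
    q=blob(W,k[0]-.06,k[0]+.06,k[1]-.06,k[1]+.06,z0,z1)
    if len(q)>3: print(N,z0,len(q),q.min(0).round(3),q.max(0).round(3), [ [round(float(x),3) for x in np.ravel(i)] for i in cv2.minAreaRect(q[:,:2].astype(np.float32)*1000)])
```

```text
key [ 0.527 -0.33   0.124] zmax 0.154
k2 [ 0.478 -0.462  0.148] zmax 0.189
k3 [ 0.383 -0.495  0.154] zmax 0.189
cam [0.585 0.139 0.265] zmax 0.268
saucer [ 0.35  -0.319  0.003] zmax 0.011
lid [ 0.427 -0.169  0.051] zmax 0.058
shaker [ 0.61  -0.198  0.116] zmax 0.122
honey [ 0.648 -0.355  0.093] zmax 0.098
tin [ 0.749 -0.181  0.099] zmax 0.108
mug [0.472 0.418 0.006] zmax 0.011
T 0.002 335 [ 0.467 -0.389  0.002] [ 0.587 -0.27   0.008] [[527.221, -329.707], [119.529, 119.317], [0.233]]
S 0.002 249 [ 0.47  -0.386  0.002] [ 0.587 -0.271  0.008] [[528.495, -328.723], [116.456, 115.507], [0.389]]
T 0.05 25 [ 0.508 -0.35   0.05 ] [ 0.55  -0.327  0.072] [[527.535, -332.245], [44.943, 21.511], [23.702]]
S 0.05 91 [ 0.507 -0.351  0.05 ] [ 0.551 -0.321  0.072] [[533.809, -329.424], [27.123, 46.758], [55.568]]
T 0.072 27 [ 0.509 -0.349  0.072] [ 0.55  -0.325  0.082] [[529.42, -337.215], [23.668, 40.597], [89.249]]
S 0.072 57 [ 0.513 -0.347  0.072] [ 0.549 -0.322  0.089] [[532.595, -329.334], [16.181, 40.259], [55.741]]
T 0.09 36 [ 0.513 -0.343  0.09 ] [ 0.544 -0.328  0.135] [[526.315, -331.298], [33.326, 12.866], [20.327]]
S 0.09 132 [ 0.512 -0.346  0.09 ] [ 0.549 -0.325  0.135] [[532.643, -330.112], [21.159, 35.871], [55.754]]
T 0.135 70 [ 0.513 -0.348  0.136] [ 0.544 -0.328  0.156] [[528.452, -338.187], [18.822, 30.941], [87.423]]
S 0.135 89 [ 0.51  -0.345  0.135] [ 0.547 -0.326  0.155] [[528.262, -334.919], [18.449, 36.496], [84.378]]
```

View pics/crop.png

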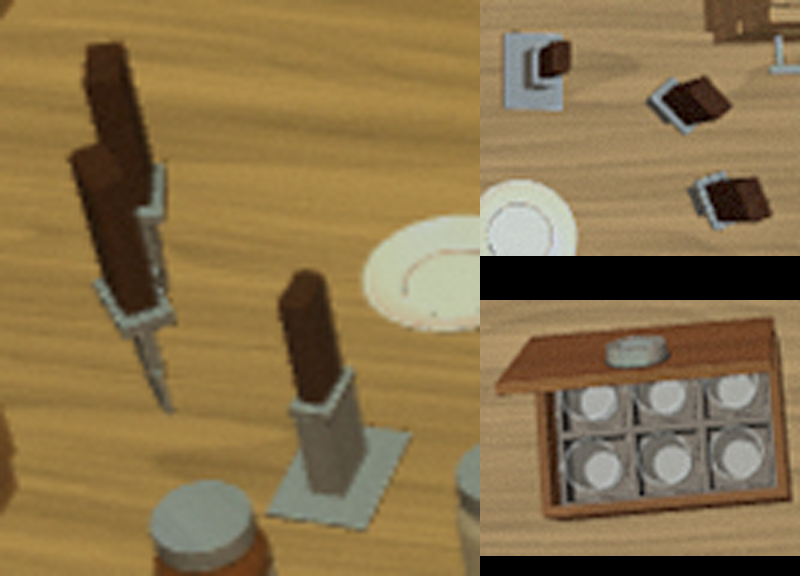

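The crop confirms it. The key in the steel holder (crop (310,340), top (411,198)) is the smallest, seated, wide side along x. The other two, at (105,180) and (125,230), are taller. Next I'll measure the box, flap and cam, and the key yaw.

Run:
```python
from h import *
T=np.load("top.npy");S=np.load("scene.npy")
def sel(W,x0,x1,y0,y1,z0,z1):
    return W[(W[...,0]>x0)&(W[...,0]<x1)&(W[...,1]>y0)&(W[...,1]<y1)&(W[...,2]>z0)&(W[...,2]<z1)]
# box rim from top (near + sides)
for N,W in(("T",T),("S",S)):
  q=sel(W,.38,.75,-.05,.35,.10,.114); print(N,"rim",len(q),q.min(0).round(3),q.max(0).round(3),cv2.minAreaRect(q[:,:2].astype(np.float32)*1000))
  q=sel(W,.38,.75,-.05,.35,.05,.114); print(N,"body",len(q),q.min(0).round(3),q.max(0).round(3),cv2.minAreaRect(q[:,:2].astype(np.float32)*1000))
  q=sel(W,.38,.8,-.05,.35,.13,.34); print(N,"flap",len(q),q.min(0).round(3),q.max(0).round(3))
# plane of flap from scene RANSAC
q=sel(S,.45,.8,-.05,.35,.13,.32)
rng=np.random.default_rng(0);best=0
for _ in range(500):
    p=q[rng.choice(len(q),3,False)];n=np.cross(p[1]-p[0],p[2]-p[0]);n/=np.linalg.norm(n)+1e-12
    m=abs((q-p[0])@n)<.003
    if m.sum()>best:best=m.sum();M=m
I=q[M];c=I.mean(0);n=np.linalg.svd(I-c)[2][2];n*=np.sign(n[2]);print("plane",best,len(q),c.round(4),n.round(4),"ang",np.degrees(np.arccos(n[2])),"yaw",np.degrees(np.arctan2(n[1],n[0])))
h=np.array([n[0],n[1],0]);h/=np.linalg.norm(h);y=np.array([-h[1],h[0],0]);d=np.cross(y,n);d*=np.sign(d[2])
print("d",d, "y extents",np.percentile((I-c)@y,[0,1,99,100]),"d ext",np.percentile((I-c)@d,[0,1,99,100]))
yc=np.ptp
lo,hi=((I-c)@y).min(),((I-c)@y).max();top=((I-c)@d).max()
e=c+y*(lo+hi)/2+d*top; print("edge mid",e.round(4),"hinge outer",(e-d*.175).round(4),"hinge inner",(e-d*.175-n*.012).round(4))
r=(q-c)@n; C=q[(r>.010)&(r<.022)]; print("cam",len(C),C.mean(0).round(4),"rel",(C-e).mean(0)@y,(C-e).mean(0)@d, ((q-c)@n).max())
# key handle / holder yaw
for N,W in(("T",T),("S",S)):
  q=sel(W,.49,.57,-.375,-.3,.148,.158);print(N,"handle top",len(q),q.mean(0).round(4),(q.min(0)+q.max(0))/2,cv2.minAreaRect(q[:,:2].astype(np.float32)*1000))
q=sel(T,.46,.6,-.40,-.27,.0025,.008);im=cv2.imread("top.png")
hsv=cv2.cvtColor(im,cv2.COLOR_BGR2HSV);m=(hsv[...,1]<70)&(abs(T[...,2])<.012)&(T[...,0]>.46)&(T[...,0]<.6)&(T[...,1]>-.40)&(T[...,1]<-.27)
print("foot",m.sum(),cv2.minAreaRect(T[m][:,:2].astype(np.float32)*1000))
hsv=cv2.cvtColor(cv2.imread("scene.png"),cv2.COLOR_BGR2HSV);m=(hsv[...,1]<70)&(abs(S[...,2])<.012)&(S[...,0]>.46)&(S[...,0]<.6)&(S[...,1]>-.40)&(S[...,1]<-.27)
print("footS",m.sum(),cv2.minAreaRect(S[m][:,:2].astype(np.float32)*1000))
```

```text
T rim 506 [0.447 0.01  0.1  ] [0.643 0.267 0.114] ((547.2401733398438, 140.9251708984375), (185.82371520996094, 251.10977172851562), 3.621216058731079)
T body 1787 [0.447 0.01  0.05 ] [0.643 0.267 0.114] ((547.2056884765625, 140.89590454101562), (185.98709106445312, 251.186767578125), 3.645556926727295)
T flap 1376 [0.551 0.017 0.13 ] [0.8   0.269 0.276]
S rim 141 [0.62  0.026 0.1  ] [0.646 0.269 0.114] ((633.271484375, 147.5181884765625), (14.04167652130127, 243.80712890625), 3.488739490509033)
S body 1397 [0.616 0.025 0.05 ] [0.646 0.273 0.114] ((631.0459594726562, 149.41015625), (18.254167556762695, 248.777099609375), 3.488739252090454)
S flap 6479 [0.551 0.02  0.13 ] [0.8   0.272 0.275]
plane 4902 6479 [0.5979 0.1475 0.2007] [0.9074 0.0607 0.4159] ang 65.42293700666606 yaw 3.824303643056836
d [-0.41499063 -0.02774046  0.90940268] y extents [-0.12622723 -0.12412663  0.1211748   0.12389981] d ext [-0.07870405 -0.07590167  0.07764132  0.07959022]
edge mid [0.565  0.1442 0.2731] hinge outer [0.6376 0.149  0.1139] hinge inner [0.6267 0.1483 0.1089]
cam 385 [0.5972 0.1462 0.2397] rel -7.793796253267578e-05 -0.04379532352599076 0.1674698260924071
T handle top 49 [ 0.5275 -0.3383  0.1517] [ 0.52880396 -0.33868379  0.15213706] ((528.9208984375, -338.68316650390625), (16.553272247314453, 28.947843551635742), 88.24195098876953)
S handle top 45 [ 0.5295 -0.3349  0.1507] [ 0.52937739 -0.33535045  0.15162407] ((529.5745849609375, -335.04364013671875), (17.23573875427246, 30.71331024169922), 85.46653747558594)
foot 304 ((527.5672607421875, -337.484130859375), (64.33452606201172, 85.85652923583984), 87.96488952636719)
footS 287 ((528.683837890625, -335.88006591796875), (63.64958190917969, 86.76979064941406), 86.26780700683594)
```

```bash
python3 - <<'E'
from h import *
T=np.load("top.npy");S=np.load("scene.npy")
for W in(T,S):
  q=W[(W[...,0]>.43)&(W[...,0]<.57)&(W[...,1]>-.53)&(W[...,1]<-.38)&(W[...,2]>.155)];print(len(q),q.min(0).round(3),q.max(0).round(3))
E
python3 -m pendant '[{"jaw":0,"linear":[0,0,-4.1],"twist":6.6},{"jaw":0,"linear":[0,0,-4.1],"twist":6.6},{"jaw":0,"linear":[0,0,-4.1],"twist":6.6},{"jaw":0,"linear":[1.8,-2.6,0],"twist":0},{"jaw":0,"linear":[1.8,-2.6,0],"twist":0},{"jaw":0,"linear":[1.8,-2.6,0],"twist":0},{"jaw":0,"linear":[1.8,-2.6,0],"twist":0},{"jaw":0,"linear":[1.8,-2.6,0],"twist":0},{"jaw":0,"linear":[1.8,-2.6,0],"twist":0},{"jaw":0,"linear":[1.8,-2.6,0],"twist":0},{"jaw":0,"linear":[1.8,-2.6,0],"twist":0},{"jaw":0,"linear":[1.8,-2.6,0],"twist":0}]'
```

```text
147 [ 0.46  -0.529  0.155] [ 0.568 -0.451  0.196]
175 [ 0.46  -0.53   0.155] [ 0.57  -0.447  0.199]
time: 1.1
position: [0.3957, -0.328, 0.3383]
tool_rot: [1.0, 0.031, -0.0, -0.0]
ft_force: [0.5, 0.3, -0.0]
grip_width: 0.0152
grip_force: 0.0
```

```bash
python3 -m pendant '[{"jaw":0,"linear":[2.2,-3.25,0],"twist":0},{"jaw":0,"linear":[2.2,-3.25,0],"twist":0},{"jaw":0,"linear":[2.2,-3.25,0],"twist":0},{"jaw":0,"linear":[2.2,-3.25,0],"twist":0},{"jaw":0,"linear":[2.2,-3.25,0],"twist":0},{"jaw":0,"linear":[2.2,-3.25,0],"twist":0},{"jaw":0,"linear":[2.2,-3.25,0],"twist":0},{"jaw":0,"linear":[2.2,-3.25,0],"twist":0},{"jaw":0,"linear":[2.2,-3.25,0],"twist":0},{"jaw":0,"linear":[2.2,-3.25,0],"twist":0},{"jaw":0,"linear":[2.2,-3.25,0],"twist":0},{"jaw":0,"linear":[2.2,-3.25,0],"twist":0}]'
```

```text
time: 2.1
position: [0.6345, 0.0782, 0.3382]
tool_rot: [0.999, 0.032, -0.001, 0.0]
ft_force: [0.1, -1.1, 0.2]
grip_width: 0.0005
grip_force: 0.0
```

```bash
python3 -m pendant '[{"jaw":0,"linear":[0,0,3.5],"twist":0},{"jaw":0,"linear":[0,0,3.6],"twist":0},{"jaw":0,"linear":[-2.2,0,0],"twist":0},{"jaw":0,"linear":[-1.5,0,0],"twist":0},{"jaw":0,"linear":[-0.7,0,0],"twist":0},{"jaw":0,"linear":[-1.2,0,0.6],"twist":0},{"jaw":0,"linear":[-1.2,0,0.65],"twist":0},{"jaw":0,"linear":[-1.2,0,0.65],"twist":0},{"jaw":0,"linear":[-1,0,0.9],"twist":0},{"jaw":0,"linear":[-1,0,0.9],"twist":0},{"jaw":0,"linear":[-0.9,0,0.9],"twist":0}]'
python3 - <<'E'
from h import *
c=cams.camera("scene");cv2.imwrite("pics/push.png",c["color"][120:290,310:500].repeat(3,0).repeat(3,1))
E
```

```text
time: 3.02
position: [0.5265, 0.069, 0.223]
tool_rot: [1.0, 0.031, 0.002, 0.0]
ft_force: [-0.2, 0.3, 2.4]
grip_width: 0.0007
grip_force: 1.0
```

View pics/push.png

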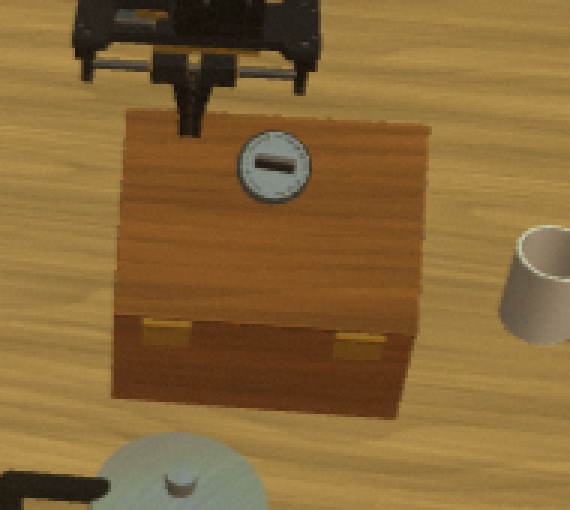

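The fingertips (190,135) rest on the lowered flap, about 35 degrees open, beside the cam (275,165) with its slot along the hinge. I'll carry on pushing.

```bash
python3 -m pendant '[{"jaw":0,"linear":[-0.7,0,1.1],"twist":0},{"jaw":0,"linear":[-0.7,0,1.1],"twist":0},{"jaw":0,"linear":[-0.7,0,1.2],"twist":0},{"jaw":0,"linear":[-0.5,0,1.4],"twist":0},{"jaw":0,"linear":[-0.4,0,1.5],"twist":0},{"jaw":0,"linear":[-0.2,0,1.1],"twist":0},{"jaw":0,"linear":[0,0,0.7],"twist":0},{"jaw":0,"linear":[0,0,0.4],"twist":0},{"jaw":0,"linear":[0,0,0],"twist":0}]'
```

```text
time: 3.82
position: [0.494, 0.0672, 0.1365]
tool_rot: [1.0, 0.032, 0.0, -0.0]
ft_force: [0.7, 0.1, 0.0]
grip_width: 0.0004
grip_force: 0.0
```

```bash
python3 -m pendant '[{"jaw":0,"linear":[0,0,0.2],"twist":0},{"jaw":0,"linear":[0,0,0.2],"twist":0},{"jaw":0,"linear":[0,0,0],"twist":0}]'
python3 - <<'E'
from h import *
S=cloud(cams.camera("scene"))
q=S[(S[...,0]>.47)&(S[...,0]<.6)&(S[...,1]>.18)&(S[...,1]<.25)&(S[...,2]>.09)&(S[...,2]<.2)]
c=q.mean(0);n=np.linalg.svd(q-c)[2][2];print(len(q),c,n)
E
```

```text
time: 4.07
position: [0.4941, 0.0673, 0.133]
tool_rot: [1.0, 0.032, 0.001, 0.0]
ft_force: [0.7, 0.3, 0.5]
grip_width: 0.0001
grip_force: 0.1
1089 [0.53674194 0.21493836 0.13074998] [-0.13023377 -0.00660565 -0.99146131]
```

Run:
```python
from h import *
o=np.zeros((560,800,3),np.uint8)
c=cams.camera("scene");o[:510,:420]=c["color"][130:300,330:470].repeat(3,0).repeat(3,1)
d=cams.camera("wrist");o[:240,420:800]=cv2.resize(d["color"],(380,240))
t=cams.camera("top");o[250:550,420:800]=cv2.resize(t["color"][155:235,215:316],(380,300))
cv2.imwrite("pics/shut.png",o)
for W in(cloud(c),cloud(t)):
  for x in(.46,.48,.5,.52,.54,.56,.58,.6,.62):
    q=W[(abs(W[...,0]-x)<.006)&(W[...,1]>.19)&(W[...,1]<.25)];print(x,len(q),np.nanmedian(q[:,2]).round(4))
print(robot.get_obs()["ft_force"])
```

```text
0.46 79 0.1409
0.48 75 0.1383
0.5 77 0.1355
0.52 78 0.1333
0.54 89 0.13
0.56 90 0.128
0.58 96 0.1251
0.6 153 0.1211
0.62 783 0.0562
0.46 54 0.1409
0.48 54 0.1389
0.5 68 0.1354
0.52 73 0.1334
0.54 69 0.1309
0.56 70 0.1273
0.58 64 0.1255
0.6 63 0.1221
0.62 61 0.1202
[-0.20136653  0.22272171 -0.24086094]
```

View pics/shut.png

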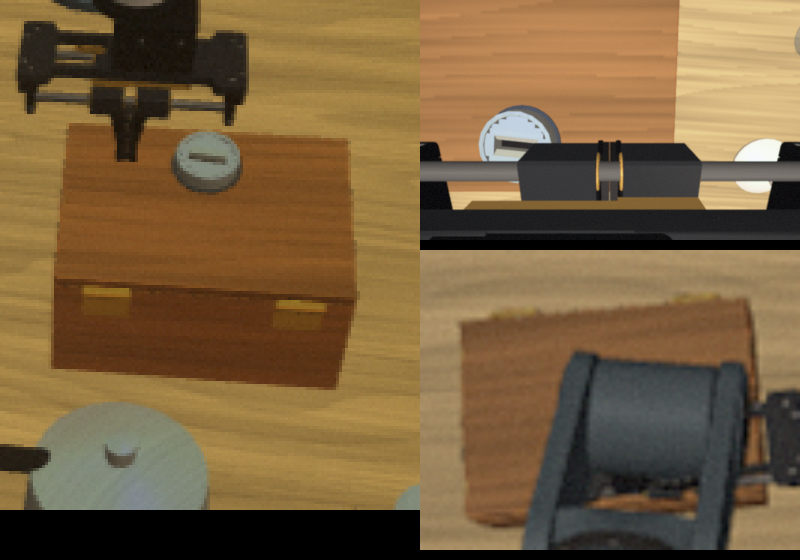

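Run:
```python
from h import *
print(robot.nose_length, robot.get_obs()["position"])
c=cams.camera("scene");W=cloud(c)
for v in range(168,192,2): print(v,W[v,372].round(3),c["color"][v,372])
w=cams.camera("wrist");V=np.array(w["view"]);print((-V[:3,:3].T@V[:3,3]).round(3));W=cloud(w)
for y in(.03,.05,.09,.1,.12,.2):
  for x in(.46,.5,.54,.58):
    q=W[(abs(W[...,0]-x)<.004)&(abs(W[...,1]-y)<.004)];print(y,x,len(q),np.nanmedian(q[:,2]).round(4) if len(q) else 0)
```

```text
0.017 [0.49377542 0.06729578 0.13299855]
168 [0.501 0.067 0.187] [27 39 45]
170 [0.504 0.067 0.183] [22 30 38]
172 [0.505 0.068 0.177] [20 35 45]
174 [0.498 0.068 0.164] [18 27 35]
176 [0.501 0.068 0.16 ] [19 33 43]
178 [0.482 0.068 0.137] [19 27 35]
180 [0.504 0.069 0.149] [18 30 44]
182 [0.506 0.07  0.144] [15 23 32]
184 [0.504 0.07  0.135] [ 37  82 130]
186 [0.517 0.071 0.139] [ 33  77 119]
188 [0.523 0.072 0.138] [ 35  81 127]
190 [0.526 0.073 0.134] [ 31  74 116]
[0.564 0.071 0.302]
0.03 0.46 0 0
0.03 0.5 36 0.1367
0.03 0.54 287 0.1324
0.03 0.58 316 0.1271
0.05 0.46 0 0
0.05 0.5 79 0.1367
0.05 0.54 280 0.1321
0.05 0.58 317 0.127
0.09 0.46 0 0
0.09 0.5 159 0.1366
0.09 0.54 291 0.1318
0.09 0.58 318 0.1266
0.1 0.46 0 0
0.1 0.5 189 0.1367
0.1 0.54 283 0.1317
0.1 0.58 316 0.1264
0.12 0.46 0 0
0.12 0.5 49 0.1508
0.12 0.54 281 0.1315
0.12 0.58 315 0.1263
0.2 0.46 66 0.1414
0.2 0.5 262 0.136
0.2 0.54 284 0.1307
0.2 0.58 313 0.1255
```

```bash
python3 -m pendant '[{"jaw":0,"linear":[0,0,-1],"twist":0},{"jaw":0,"linear":[0,0,-1.5],"twist":0},{"jaw":0,"linear":[0,0,-1.5],"twist":0}]'
python3 - <<'E'
from h import *
W=cloud(cams.camera("wrist"))
for y in(.05,.09,.2):
  for x in(.5,.54,.58):
    q=W[(abs(W[...,0]-x)<.004)&(abs(W[...,1]-y)<.004)];print(y,x,len(q),np.nanmedian(q[:,2]).round(4) if len(q) else 0)
E
python3 -m pendant '[{"jaw":0,"linear":[0,0,0.6],"twist":0},{"jaw":0,"linear":[0,0,0.6],"twist":0},{"jaw":0,"linear":[0,0,0.4],"twist":0}]';python3 -m pendant '[{"jaw":0,"linear":[0,0,0.4],"twist":0}]';python3 -m pendant '[{"jaw":0,"linear":[0,0,0.4],"twist":0}]'
```

```text
time: 4.62
position: [0.4929, 0.0674, 0.1728]
tool_rot: [0.999, 0.032, -0.001, -0.0]
ft_force: [-0.0, -0.5, 0.8]
grip_width: 0.0004
grip_force: 0.0
0.05 0.5 176 0.1373
0.05 0.54 190 0.1322
0.05 0.58 210 0.1269
0.09 0.5 182 0.137
0.09 0.54 190 0.1318
0.09 0.58 209 0.1265
0.2 0.5 179 0.1359
0.2 0.54 195 0.1307
0.2 0.58 206 0.1255
time: 4.92
position: [0.4922, 0.0674, 0.1551]
tool_rot: [1.0, 0.032, -0.001, -0.0]
ft_force: [-0.2, -0.4, 0.7]
grip_width: 0.0004
grip_force: 0.0
time: 5.0
position: [0.4923, 0.0673, 0.151]
tool_rot: [1.0, 0.032, -0.002, -0.0]
ft_force: [-0.2, 0.5, 0.2]
grip_width: 0.0004
grip_force: 0.0
time: 5.08
position: [0.4926, 0.0673, 0.1473]
tool_rot: [1.0, 0.032, -0.001, -0.0]
ft_force: [0.6, -0.6, -0.6]
grip_width: 0.0004
grip_force: 0.0
```

Run:
```python
from h import *
c=cams.camera("scene");W=cloud(c)
for v in range(166,192,2): print(v,W[v,372].round(3),c["color"][v,372])
w=cams.camera("wrist");W=cloud(w);cv2.imwrite("pics/w2.png",w["color"])
f=200/np.tan(np.radians(w["fov_y"])/2);V=np.array(w["view"])
p=robot.get_obs()["position"]
for dz in(0,-.017):
  a=V[:3,:3]@(p+[0.01,0,dz])+V[:3,3];print(a[:2]/a[2]*f+[w["cx"],w["cy"]])
```

```text
166 [0.504 0.067 0.197] [11 26 35]
168 [0.501 0.067 0.188] [12 21 30]
170 [0.502 0.067 0.182] [21 31 40]
172 [0.501 0.068 0.174] [19 32 44]
174 [0.503 0.068 0.169] [17 30 43]
176 [0.501 0.068 0.16 ] [19 33 44]
178 [0.487 0.068 0.141] [17 32 43]
180 [0.493 0.069 0.139] [ 35  81 130]
182 [0.498 0.069 0.136] [ 37  84 133]
184 [0.507 0.07  0.137] [ 40  88 135]
186 [0.515 0.071 0.138] [ 33  76 121]
188 [0.515 0.071 0.13 ] [ 39  84 129]
190 [0.526 0.072 0.134] [ 32  72 115]
[318.96575742 228.51067523]
[318.95060672 217.85586922]
```

View pics/w2.png

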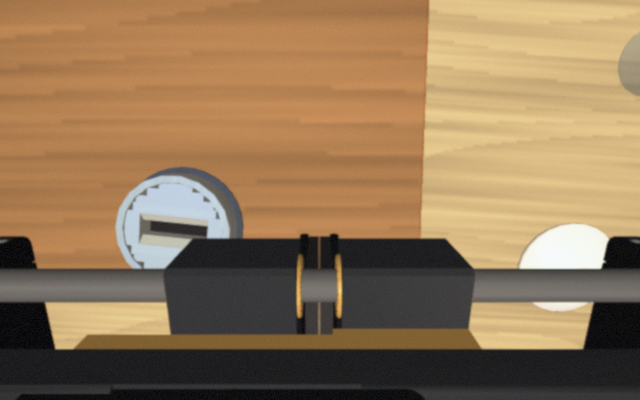

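The fingertips actually end about 4 mm above the reported TCP height, so contact was only just being lost. I'll press lower while watching the force.

```bash
python3 -m pendant '[{"jaw":0,"linear":[0,0,0.5],"twist":0},{"jaw":0,"linear":[0,0,0.5],"twist":0},{"jaw":0,"linear":[0,0,0.5],"twist":0},{"jaw":0,"linear":[0,0,0.4],"twist":0}]';python3 -m pendant '[{"jaw":0,"linear":[0,0,0.4],"twist":0}]';python3 - <<'E'
from h import *
W=cloud(cams.camera("wrist"))
for y in(.05,.2):
  for x in(.5,.54,.58):
    q=W[(abs(W[...,0]-x)<.004)&(abs(W[...,1]-y)<.004)];print(y,x,len(q),np.nanmedian(q[:,2]).round(4) if len(q) else 0)
E
```

```text
time: 5.52
position: [0.4932, 0.0673, 0.1292]
tool_rot: [0.999, 0.032, -0.0, -0.0]
ft_force: [-1.0, 0.9, 1.9]
grip_width: 0.0001
grip_force: 0.4
time: 5.6
position: [0.4931, 0.0673, 0.1253]
tool_rot: [0.999, 0.032, -0.0, -0.0]
ft_force: [-1.6, 0.1, 0.2]
grip_width: 0.0001
grip_force: 0.4
0.05 0.5 83 0.1301
0.05 0.54 289 0.1272
0.05 0.58 335 0.1242
0.2 0.5 267 0.1295
0.2 0.54 314 0.1265
0.2 0.58 350 0.1233
```

```bash
python3 -m pendant '[{"jaw":0,"linear":[0,0,0.4],"twist":0},{"jaw":0,"linear":[0,0,0.3],"twist":0},{"jaw":0,"linear":[0,0,0.2],"twist":0}]';python3 -m pendant '[{"jaw":0,"linear":[0,0,0.2],"twist":0}]';python3 -m pendant '[{"jaw":0,"linear":[0,0,0.1],"twist":0}]';python3 -m pendant '[{"jaw":0,"linear":[0,0,0],"twist":0}]';python3 - <<'E'
from h import *
W=cloud(cams.camera("wrist"))
for y in(.05,.2):
  for x in(.5,.54,.58):
    q=W[(abs(W[...,0]-x)<.004)&(abs(W[...,1]-y)<.004)];print(y,x,len(q),np.nanmedian(q[:,2]).round(4) if len(q) else 0)
E
```

```text
time: 5.9
position: [0.4933, 0.0673, 0.1164]
tool_rot: [1.0, 0.032, -0.0, -0.0]
ft_force: [-0.3, -0.2, 0.8]
grip_width: -0.0
grip_force: 0.4
time: 5.98
position: [0.4934, 0.0673, 0.1146]
tool_rot: [1.0, 0.032, -0.0, -0.0]
ft_force: [0.0, -0.5, 1.2]
grip_width: 0.0003
grip_force: 0.4
time: 6.07
position: [0.4933, 0.0673, 0.1135]
tool_rot: [0.999, 0.032, -0.0, -0.0]
ft_force: [-1.9, -0.2, 7.9]
grip_width: 0.0006
grip_force: 4.7
time: 6.15
position: [0.4936, 0.0673, 0.1137]
tool_rot: [1.0, 0.032, 0.0, 0.0]
ft_force: [0.7, -0.4, 0.5]
grip_width: 0.0002
grip_force: 0.0
0.05 0.5 53 0.12
0.05 0.54 304 0.12
0.05 0.58 364 0.1201
0.2 0.5 271 0.12
0.2 0.54 330 0.12
0.2 0.58 384 0.12
```

Flap is fully shut: z = 0.120 everywhere on it. I'll lift and measure the cam slot with the wrist camera.

```bash
python3 -m pendant '[{"jaw":0,"linear":[0,0,-3],"twist":0},{"jaw":0,"linear":[0,-1,-4],"twist":0},{"jaw":0,"linear":[-2,-3,-2],"twist":0},{"jaw":1,"linear":[-2.5,-3,0],"twist":0},{"jaw":1,"linear":[0,0,0],"twist":0}]';python3 - <<'E'
from h import *
w=cams.camera("wrist");W=cloud(w);np.save("wc.npy",W);cv2.imwrite("wc.png",w["color"])
m=abs(W[...,2]-.136)<.003
m&=(abs(W[...,0]-.496)<.05)&(abs(W[...,1]-.139)<.05)
q=W[m];print(len(q),np.median(q[:,2]))
(c,r)=cv2.minEnclosingCircle(q[:,:2].astype(np.float32)*1000);print("cam",c,r,q.min(0),q.max(0))
d=W[(W[...,2]<.1265)&(abs(W[...,0]-c[0]/1000)<.02)&(abs(W[...,1]-c[1]/1000)<.02)];print("slot",len(d),cv2.minAreaRect(d[:,:2].astype(np.float32)*1000) if len(d)>4 else 0)
d=W[(W[...,2]<.133)&(abs(W[...,0]-c[0]/1000)<.022)&(abs(W[...,1]-c[1]/1000)<.022)];print("mouth",len(d),cv2.minAreaRect(d[:,:2].astype(np.float32)*1000) if len(d)>4 else 0)
E
```

```text
time: 6.62
position: [0.4391, 0.1377, 0.2049]
tool_rot: [0.999, 0.033, -0.001, -0.001]
ft_force: [-0.7, -0.2, -0.7]
grip_width: 0.0074
grip_force: 0.0
4700 0.13518124126080766
cam (493.3306884765625, 138.05686950683594) 27.90653419494629 [0.46579862 0.11062514 0.13300133] [0.520902   0.16578526 0.1383498 ]
slot 559 ((492.9658203125, 137.92868041992188), (33.437171936035156, 37.945350646972656), 87.53092193603516)
mouth 1015 ((493.3797607421875, 138.03147888183594), (43.93962860107422, 43.84518051147461), 89.96995544433594)
```

```bash
python3 - <<'E'
from h import *
W=np.load("wc.npy");r=np.hypot(W[...,0]-.4933,W[...,1]-.138)
for z in(.126,.130,.133):
  d=W[(W[...,2]<z)&(r<.0215)][:,:2]*1000
  R=cv2.minAreaRect(d.astype(np.float32));e=np.linalg.svd(d-d.mean(0))[2][0];print(z,len(d),d.mean(0),R,np.degrees(np.arctan2(e[1],e[0])))
E
python3 -m pendant '[{"jaw":1,"linear":[0,4,-1],"twist":0},{"jaw":1,"linear":[0,4,0],"twist":3},{"jaw":1,"linear":[0,4,0],"twist":3.6},{"jaw":1,"linear":[0,4,0],"twist":0},{"jaw":1,"linear":[0,4,0],"twist":0},{"jaw":1,"linear":[0,4,0],"twist":0},{"jaw":1,"linear":[0,4,0],"twist":0},{"jaw":1,"linear":[0,4,0],"twist":0},{"jaw":1,"linear":[0,4,0],"twist":0},{"jaw":1,"linear":[0,4,0],"twist":0},{"jaw":1,"linear":[0,4,0],"twist":0}]'
```

```text
0.126 527 [493.04230946 138.09451663] ((493.10662841796875, 138.0889892578125), (33.10439682006836, 7.210745811462402), 87.6771011352539) -92.24396425125956
0.13 563 [492.90752326 138.05102688] ((493.0293273925781, 138.09092712402344), (33.145320892333984, 7.780094623565674), 87.92872619628906) -92.33958627641886
0.133 867 [492.94318675 138.03100085] ((496.3367919921875, 136.1199951171875), (36.529300689697266, 23.471405029296875), 77.24781799316406) 87.98213597176535
time: 7.58
position: [0.4324, -0.3082, 0.2134]
tool_rot: [1.0, -0.027, 0.0, 0.0]
ft_force: [1.3, 0.4, -0.7]
grip_width: 0.0823
grip_force: 0.0
```

```bash
python3 -m pendant '[{"jaw":1,"linear":[1.5,2.6,0],"twist":0},{"jaw":1,"linear":[0,0,0],"twist":0}]'
python3 - <<'E'
from h import *
w=cams.camera("wrist");W=cloud(w);cv2.imwrite("pics/wk.png",w["color"])
def rep(n,z0,z1,R=.04):
  d=W[(W[...,2]>z0)&(W[...,2]<z1)&(np.hypot(W[...,0]-.5285,W[...,1]+.337)<R)][:,:2]*1000
  if len(d)<9: print(n,len(d));return
  e=np.linalg.svd(d-d.mean(0))[2][0]
  print(n,len(d),d.mean(0).round(1),cv2.minAreaRect(d.astype(np.float32)),np.degrees(np.arctan2(e[1],e[0])))
rep("top",.147,.158);rep("collar",.068,.078);rep("foot",.002,.006,.06)
E
```

```text
time: 7.75
position: [0.4487, -0.3403, 0.2137]
tool_rot: [1.0, -0.029, 0.002, 0.003]
ft_force: [0.6, -1.2, 0.5]
grip_width: 0.086
grip_force: 0.0
top 1481 [ 524.7 -337.9] ((524.4569091796875, -337.6435241699219), (17.628881454467773, 31.427738189697266), 86.82316589355469) 177.1507085811236
collar 275 [ 519.8 -346.1] ((524.7954711914062, -337.8992614746094), (25.42626190185547, 41.75687026977539), 86.95613861083984) 160.73130127307047
foot 3597 [ 525.2 -339. ] ((526.3259887695312, -337.7812194824219), (109.68293762207031, 107.59046173095703), 11.977762222290039) 177.13116444550812
```

View pics/wk.png

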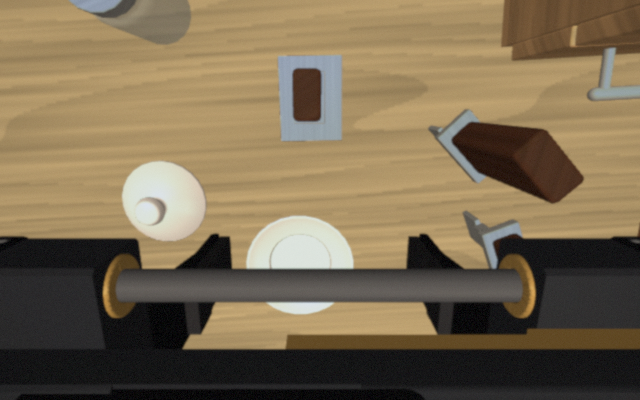

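The picture shows the key handle centred at (307,95) in its holder, the tall spare key at (515,160) off to the right, the lid at (165,200) and the saucer at (300,262). The key is at (0.5245, -0.338), yaw -3 degrees.

```bash
python3 -m pendant '[{"jaw":1,"linear":[2.5,-0.2,0],"twist":0},{"jaw":1,"linear":[2.5,-0.3,0],"twist":0},{"jaw":1,"linear":[2.5,-0.2,0],"twist":0},{"jaw":1,"linear":[0.05,0,2],"twist":0},{"jaw":1,"linear":[0,0,2.5],"twist":0},{"jaw":1,"linear":[0,0,2.5],"twist":0},{"jaw":1,"linear":[0,0,2.5],"twist":0},{"jaw":1,"linear":[0,0,1.4],"twist":0},{"jaw":1,"linear":[0,0,0],"twist":0}]'
```

```text
time: 8.55
position: [0.5198, -0.3259, 0.1007]
tool_rot: [1.0, -0.026, -0.003, -0.003]
ft_force: [0.3, -0.2, -0.1]
grip_width: 0.0868
grip_force: 0.0
```

```bash
python3 -m pendant '[{"jaw":1,"linear":[0.5,1.2,-0.3],"twist":0},{"jaw":1,"linear":[0,0,0],"twist":0},{"jaw":1,"linear":[0,0,0],"twist":0}]'
```

```text
time: 8.8
position: [0.5274, -0.3416, 0.1088]
tool_rot: [1.0, -0.026, 0.001, 0.001]
ft_force: [0.3, -0.2, 0.8]
grip_width: 0.0869
grip_force: 0.0
```

```bash
python3 -m pendant '[{"jaw":1,"linear":[0,0,0],"twist":0},{"jaw":1,"linear":[0,0,0],"twist":0},{"jaw":1,"linear":[0,0,0],"twist":0}]'
```

```text
time: 9.05
position: [0.5266, -0.3405, 0.1082]
tool_rot: [1.0, -0.026, 0.0, -0.0]
ft_force: [0.0, 0.1, 0.7]
grip_width: 0.0873
grip_force: 0.0
```

```bash
python3 -m pendant '[{"jaw":1,"linear":[-0.2,-0.3,0.3],"twist":0},{"jaw":1,"linear":[0,0,0],"twist":0},{"jaw":1,"linear":[0,0,0],"twist":0},{"jaw":0,"linear":[0,0,0],"twist":0},{"jaw":0,"linear":[0,0,0],"twist":0},{"jaw":0,"linear":[0,0,0],"twist":0},{"jaw":0,"linear":[0,0,0],"twist":0},{"jaw":0,"linear":[0,0,0],"twist":0},{"jaw":0,"linear":[0,0,0],"twist":0},{"jaw":0,"linear":[0,0,0],"twist":0},{"jaw":0,"linear":[0,0,0],"twist":0},{"jaw":0,"linear":[0,0,0],"twist":0}]' 50
```

```text
time: 10.05
position: [0.5249, -0.3379, 0.1048]
tool_rot: [1.0, -0.026, 0.0, 0.0]
ft_force: [-0.6, 0.5, 0.4]
grip_width: 0.0351
grip_force: 0.0
```

```bash
python3 -m pendant '[{"jaw":0,"linear":[0,0,0],"twist":0},{"jaw":0,"linear":[0,0,0],"twist":0},{"jaw":0,"linear":[0,0,0],"twist":0},{"jaw":0,"linear":[0,0,0],"twist":0},{"jaw":0,"linear":[0,0,0],"twist":0},{"jaw":0,"linear":[0,0,0],"twist":0}]' 50
```

```text
time: 10.55
position: [0.5249, -0.3378, 0.1047]
tool_rot: [1.0, -0.026, -0.0, -0.0]
ft_force: [-0.8, 0.8, -0.9]
grip_width: 0.0177
grip_force: 50.0
```

```bash
python3 -m pendant '[{"jaw":0,"linear":[0,0,-0.7],"twist":0},{"jaw":0,"linear":[0,0,-1.3],"twist":0},{"jaw":0,"linear":[0,0,-2],"twist":0},{"jaw":0,"linear":[0,0,-2.5],"twist":0},{"jaw":0,"linear":[0,0,-2.5],"twist":0},{"jaw":0,"linear":[0,0,-2.5],"twist":0},{"jaw":0,"linear":[0,0,-2.5],"twist":0},{"jaw":0,"linear":[0,0,-1.5],"twist":0},{"jaw":0,"linear":[0,0,-0.5],"twist":0},{"jaw":0,"linear":[0,0,0],"twist":0},{"jaw":0,"linear":[0,0,0],"twist":0}]'
python3 - <<'E'
from h import *
o=robot.get_obs();print(o["position"],o["tool_rot"].round(4),o["q"].round(3))
for n in("scene","top"):
  c=cams.camera(n);W=cloud(c);p=o["position"]
  k=(abs(W[...,0]-p[0])<.03)&(abs(W[...,1]-p[1])<.03)
  for z0,z1 in((-.1,-.08),(-.075,-.05),(-.045,-.03)):
    d=W[k&(W[...,2]>p[2]+z0)&(W[...,2]<p[2]+z1)]
    if len(d): print(n,z0,z1,len(d),d.mean(0).round(4),d.min(0).round(3),d.max(0).round(3))
E
```

```text
time: 11.47
position: [0.5244, -0.3374, 0.264]
tool_rot: [1.0, -0.026, -0.001, -0.0]
ft_force: [-0.7, -0.3, -1.9]
grip_width: 0.0181
grip_force: 50.0
[ 0.52435613 -0.33742464  0.26402148] [ 9.997e-01 -2.600e-02 -6.000e-04 -5.000e-04] [-0.751  0.478  1.379 -0.     1.286  0.872]
scene -0.1 -0.08 34 [ 0.5297 -0.3344  0.175 ] [ 0.513 -0.339  0.165] [ 0.542 -0.332  0.183]
scene -0.075 -0.05 43 [ 0.5324 -0.3343  0.2004] [ 0.519 -0.341  0.19 ] [ 0.543 -0.33   0.213]
scene -0.045 -0.03 70 [ 0.5363 -0.3314  0.23  ] [ 0.507 -0.35   0.223] [ 0.552 -0.321  0.234]
```

```bash
python3 -m pendant '[{"jaw":0,"linear":[-0.4,-2,0],"twist":0},{"jaw":0,"linear":[-0.5,-4,0],"twist":0},{"jaw":0,"linear":[-0.5,-4.1,0],"twist":0},{"jaw":0,"linear":[-0.5,-4.1,0],"twist":0},{"jaw":0,"linear":[-0.5,-4.1,0],"twist":0},{"jaw":0,"linear":[-0.5,-4.1,0],"twist":0},{"jaw":0,"linear":[-0.5,-4.1,0],"twist":0},{"jaw":0,"linear":[-0.5,-4.1,0],"twist":0},{"jaw":0,"linear":[-0.5,-4.1,0],"twist":0},{"jaw":0,"linear":[-0.5,-4.1,0],"twist":0},{"jaw":0,"linear":[-0.5,-4.1,0],"twist":0},{"jaw":0,"linear":[-0.2,-4.1,0],"twist":0}]'; python3 -m pendant '[{"jaw":0,"linear":[0,0,0],"twist":-7},{"jaw":0,"linear":[0,0,0],"twist":-7},{"jaw":0,"linear":[0,0,0],"twist":-7},{"jaw":0,"linear":[0,0,0],"twist":-7},{"jaw":0,"linear":[0,0,0],"twist":-7},{"jaw":0,"linear":[0,0,0],"twist":-7},{"jaw":0,"linear":[0,0,0],"twist":-7},{"jaw":0,"linear":[0,0,0],"twist":-7},{"jaw":0,"linear":[0,0,0],"twist":-7},{"jaw":0,"linear":[0,0,0],"twist":-7},{"jaw":0,"linear":[0,0,0],"twist":-7},{"jaw":0,"linear":[0,0,0],"twist":-7}]';python3 -m pendant '[{"jaw":0,"linear":[0,0,0],"twist":-6.7},{"jaw":0,"linear":[0,0,0],"twist":0},{"jaw":0,"linear":[0,0,0],"twist":0},{"jaw":0,"linear":[0,0,0],"twist":0}]'
python3 - <<'E'
from h import *
from scipy.spatial.transform import Rotation as R
o=robot.get_obs();p=o["position"];r=R.from_quat(o["tool_rot"]).as_matrix();print(p,np.degrees(np.arctan2(r[1,0],r[0,0])),o["q"].round(3),"move cm",(r.T@(np.array([.493,.138,p[2]])-p)*100).round(2))
E
```

```text
time: 12.57
position: [0.4915, 0.1362, 0.2635]
tool_rot: [1.0, -0.026, -0.002, 0.0]
ft_force: [0.1, -0.4, -1.4]
grip_width: 0.0175
grip_force: 50.0
time: 13.57
position: [0.4925, 0.1343, 0.2633]
tool_rot: [0.758, 0.652, -0.001, -0.001]
ft_force: [-0.4, 0.4, -2.0]
grip_width: 0.0174
grip_force: 50.0
time: 13.9
position: [0.4931, 0.1343, 0.2641]
tool_rot: [0.722, 0.692, -0.001, -0.0]
ft_force: [0.2, -0.6, -1.5]
grip_width: 0.0175
grip_force: 50.0
[0.49305008 0.13431629 0.26406793] 87.57435480178415 [0.047 0.315 1.653 0.    1.175 0.089] move cm [ 0.37 -0.02 -0.  ]
```

```bash
python3 -m pendant '[{"jaw":0,"linear":[0.4,0,1],"twist":0},{"jaw":0,"linear":[0,0,1.2],"twist":0},{"jaw":0,"linear":[0,0,0.5],"twist":0},{"jaw":0,"linear":[0,0,0.3],"twist":0},{"jaw":0,"linear":[0,0,0.3],"twist":0},{"jaw":0,"linear":[0,0,0.2],"twist":0},{"jaw":0,"linear":[0,0,0],"twist":0}]';python3 -m pendant '[{"jaw":0,"linear":[0,0,0.2],"twist":0},{"jaw":0,"linear":[0,0,0.2],"twist":0},{"jaw":0,"linear":[0,0,0],"twist":0},{"jaw":0,"linear":[0,0,0],"twist":0}]'
```

```text
time: 14.48
position: [0.4935, 0.1384, 0.2295]
tool_rot: [0.721, 0.693, -0.0, -0.0]
ft_force: [0.3, -1.0, -1.9]
grip_width: 0.0173
grip_force: 50.0
time: 14.82
position: [0.4936, 0.1383, 0.2258]
tool_rot: [0.721, 0.693, 0.0, 0.0]
ft_force: [-0.2, -0.7, -1.5]
grip_width: 0.0178
grip_force: 50.0
```

```bash
python3 -m pendant '[{"jaw":0,"linear":[0,0,0.25],"twist":0},{"jaw":0,"linear":[0,0,0],"twist":0},{"jaw":0,"linear":[0,0,0],"twist":5},{"jaw":0,"linear":[0,0,0],"twist":6},{"jaw":0,"linear":[0,0,0],"twist":6},{"jaw":0,"linear":[0,0,0],"twist":6},{"jaw":0,"linear":[0,0,0],"twist":6},{"jaw":0,"linear":[0,0,0],"twist":0}]'
python3 - <<'E'
from rig import robot
o=robot.get_obs();print(o["moment"],o["q"])
E
```

```text
time: 15.48
position: [0.4941, 0.1381, 0.2233]
tool_rot: [0.872, 0.49, 0.0, 0.001]
ft_force: [1.6, -0.1, -2.2]
grip_width: 0.0178
grip_force: 50.0
[-0.16187256 -0.37042074  0.14042593] [ 5.49050021e-02  3.67174498e-01  1.70202754e+00 -6.76920800e-04
  1.07111272e+00  6.02378587e-01]
```

```bash
python3 -m pendant '[{"jaw":0,"linear":[0,0,0],"twist":6},{"jaw":0,"linear":[0,0,0],"twist":6},{"jaw":0,"linear":[0,0,0],"twist":6},{"jaw":0,"linear":[0,0,0],"twist":6},{"jaw":0,"linear":[0,0,0],"twist":6},{"jaw":0,"linear":[0,0,0],"twist":6},{"jaw":0,"linear":[0,0,0],"twist":6},{"jaw":0,"linear":[0,0,0],"twist":6},{"jaw":0,"linear":[0,0,0],"twist":6},{"jaw":0,"linear":[0,0,0],"twist":4},{"jaw":0,"linear":[0,0,0],"twist":0},{"jaw":0,"linear":[0,0,0],"twist":0}]'
python3 - <<'E'
from rig import robot
o=robot.get_obs();print(o["moment"],o["q"])
E
```

```text
time: 16.48
position: [0.4938, 0.1384, 0.2233]
tool_rot: [1.0, 0.008, 0.0, -0.0]
ft_force: [0.1, -0.8, -1.4]
grip_width: 0.0175
grip_force: 50.0
[ 0.01058281 -0.22061202  0.12083123] [5.50480857e-02 3.67107426e-01 1.70218860e+00 1.02353789e-05
 1.07168748e+00 1.60954004e+00]
```

```bash
for t in 1; do python3 -m pendant '[{"jaw":0,"linear":[0,0,0],"twist":3},{"jaw":0,"linear":[0,0,0],"twist":2},{"jaw":0,"linear":[0,0,0],"twist":0},{"jaw":0,"linear":[0,0,0],"twist":0}]' >/dev/null; done
python3 - <<'E'
from rig import robot
o=robot.get_obs();print(o["moment"],o["tool_rot"].round(4))
E
python3 -m pendant '[{"jaw":0,"linear":[0,0,0],"twist":3},{"jaw":0,"linear":[0,0,0],"twist":0},{"jaw":0,"linear":[0,0,0],"twist":0}]'
python3 - <<'E'
from rig import robot
o=robot.get_obs();print(o["moment"],o["tool_rot"].round(4))
E
```

```text
[ 0.0912415  -0.30229546  0.13604974] [ 9.994e-01 -3.590e-02  3.000e-04 -0.000e+00]
time: 17.07
position: [0.4938, 0.1384, 0.2233]
tool_rot: [0.998, -0.062, 0.0, -0.0]
ft_force: [2.0, 0.9, -2.6]
grip_width: 0.0179
grip_force: 50.0
[ 0.11347812 -0.35854007  0.27688229] [ 9.981e-01 -6.200e-02  3.000e-04 -0.000e+00]
```

```bash
python3 -m pendant '[{"jaw":0,"linear":[0,0,0],"twist":2},{"jaw":0,"linear":[0,0,0],"twist":0},{"jaw":0,"linear":[0,0,0],"twist":0}]'
python3 - <<'E'
from rig import robot
o=robot.get_obs();print(o["moment"],o["tool_rot"].round(4))
E
python3 -m pendant '[{"jaw":0,"linear":[0,0,0],"twist":2},{"jaw":0,"linear":[0,0,0],"twist":0},{"jaw":0,"linear":[0,0,0],"twist":0}]'
python3 - <<'E'
from rig import robot
o=robot.get_obs();print(o["moment"],o["tool_rot"].round(4))
E
```

```text
time: 17.32
position: [0.4938, 0.1384, 0.2233]
tool_rot: [0.997, -0.079, 0.0, -0.0]
ft_force: [1.0, 0.6, -3.4]
grip_width: 0.0176
grip_force: 50.1
[ 0.21760217 -0.39824431  0.63036924] [ 9.968e-01 -7.940e-02  3.000e-04 -0.000e+00]
time: 17.57
position: [0.4937, 0.1385, 0.2233]
tool_rot: [0.995, -0.097, 0.0, 0.0]
ft_force: [0.9, 1.2, -2.6]
grip_width: 0.0178
grip_force: 50.4
[ 0.33071202 -0.37331432  0.92099805] [ 9.953e-01 -9.680e-02  2.000e-04  0.000e+00]
```

The stop is reached (moment up to 0.9 N m). I'll back off to free the blade, then lift out.

```bash
python3 -m pendant '[{"jaw":0,"linear":[0,0,0],"twist":-4},{"jaw":0,"linear":[0,0,0],"twist":-4},{"jaw":0,"linear":[0,0,0],"twist":-2},{"jaw":0,"linear":[0,0,0],"twist":0},{"jaw":0,"linear":[0,0,0],"twist":0}]'
python3 - <<'E'
from rig import robot
o=robot.get_obs();print(o["moment"],o["tool_rot"].round(4))
E
python3 -m pendant '[{"jaw":0,"linear":[0,0,-0.4],"twist":0},{"jaw":0,"linear":[0,0,-1],"twist":0},{"jaw":0,"linear":[0,0,-1.5],"twist":0},{"jaw":0,"linear":[0,0,-2],"twist":0},{"jaw":0,"linear":[0,0,-1],"twist":0},{"jaw":0,"linear":[-4,0,0],"twist":0},{"jaw":0,"linear":[-4,0,0],"twist":0},{"jaw":0,"linear":[0,0,0],"twist":0},{"jaw":0,"linear":[0,0,0],"twist":0}]'
python3 - <<'E'
from h import *
w=cams.camera("wrist");W=cloud(w);cv2.imwrite("pics/lock.png",w["color"])
r=np.hypot(W[...,0]-.4933,W[...,1]-.138)
d=W[(W[...,2]<.127)&(W[...,2]>.1)&(r<.0215)][:,:2]*1000
print(len(d),d.mean(0),cv2.minAreaRect(d.astype(np.float32)))
for x in(.47,.5,.54,.58):
    q=W[(abs(W[...,0]-x)<.004)&(abs(W[...,1]-.2)<.01)];print(x,len(q),np.nanmedian(q[:,2]).round(4) if len(q) else 0)
c=cams.camera("scene");W=cloud(c);p=robot.get_obs()["position"]
k=(abs(W[...,0]-p[0])<.03)&(abs(W[...,1]-p[1])<.03)
for z0,z1 in((-.1,-.08),(-.075,-.05),(-.045,-.03)):
    d=W[k&(W[...,2]>p[2]+z0)&(W[...,2]<p[2]+z1)]
    if len(d): print(z0,z1,len(d),(d.mean(0)-p).round(4),(d.min(0)-p).round(3),(d.max(0)-p).round(3))
E
```

```text
time: 17.98
position: [0.493, 0.1382, 0.2232]
tool_rot: [1.0, -0.012, -0.001, -0.0]
ft_force: [0.5, -0.4, -2.1]
grip_width: 0.0174
grip_force: 50.0
[0.01264254 0.0037603  0.00643147] [ 9.999e-01 -1.200e-02 -7.000e-04 -0.000e+00]
time: 18.73
position: [0.4104, 0.1403, 0.2823]
tool_rot: [1.0, -0.011, -0.001, 0.0]
ft_force: [2.0, 0.3, -0.9]
grip_width: 0.018
grip_force: 50.0
347 [493.74669603 138.19827088] ((493.44635009765625, 138.19393920898438), (33.01353073120117, 7.5180840492248535), 3.7516722679138184)
0.47 199 0.1201
0.5 220 0.12
0.54 243 0.1201
0.58 0 0
-0.1 -0.08 10 [ 0.0139  0.0009 -0.0891] [ 0.006 -0.001 -0.096] [ 0.017  0.003 -0.08 ]
-0.075 -0.05 23 [ 0.0101  0.0013 -0.0623] [ 0.007 -0.002 -0.074] [ 0.018  0.005 -0.05 ]
-0.045 -0.03 56 [ 0.0123  0.0011 -0.0335] [-0.019 -0.012 -0.04 ] [ 0.024  0.014 -0.03 ]
```

View pics/lock.png

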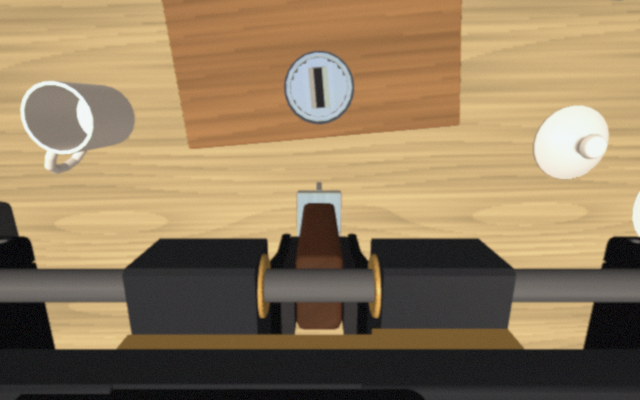

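The slot now stands square at 3.75 degrees, which matches the box yaw, so the cam is locked; the cam is at (319,87) and the flap is shut at 0.120. The key's collar shows at (319,205). I'll check the key's pose in the grip.

Run:
```python
from h import *
from scipy.spatial.transform import Rotation as R
o=robot.get_obs();p=o["position"];r=R.from_quat(o["tool_rot"]).as_matrix();print(p,np.degrees(np.arctan2(r[1,0],r[0,0])))
w=cams.camera("wrist");W=cloud(w)
L=(W-p)@r
m=(abs(L[...,0])<.04)&(abs(L[...,1])<.03)&(L[...,2]>.022)&(L[...,2]<.048)
d=L[m]*1000;print(len(d),d.mean(0),d.min(0),d.max(0),cv2.minAreaRect(d[:,:2].astype(np.float32)))
f=d[(d[:,0]>17)];print(np.percentile(f,[2,50,98],axis=0))
s=L[(abs(L[...,0])<.03)&(abs(L[...,1])<.02)&(L[...,2]>.06)&(L[...,2]<.105)]*1000;print("blade",len(s),s.mean(0),s.min(0),s.max(0))
```

```text
[0.41472517 0.14022093 0.28322565] -1.2843856079657534
958 [14.39044194  0.32130457 30.60309663] [ -6.23583772 -12.62118783  22.15543348] [21.07996953 13.34226934 38.148782  ] ((7.44577693939209, 0.3456001281738281), (25.719144821166992, 27.318832397460938), 89.33670043945312)
[[ 17.05085318 -11.9636861   29.5775418 ]
 [ 19.56361254  -0.39372639  31.05657296]
 [ 20.98248159  12.32021799  37.50153685]]
blade 46 [12.62374034  0.36301857 84.41335013] [12.04058748 -1.44507356 71.93743627] [13.03515977  2.28676488 97.95340768]
```

```bash
python3 -m pendant '[{"jaw":0,"linear":[0,0,0],"twist":1.7},{"jaw":0,"linear":[1,3.6,0],"twist":0},{"jaw":0,"linear":[1.15,3.95,0],"twist":0},{"jaw":0,"linear":[1.15,3.95,0],"twist":0},{"jaw":0,"linear":[1.15,3.95,0],"twist":0},{"jaw":0,"linear":[1.15,3.95,0],"twist":0},{"jaw":0,"linear":[1.15,3.95,0],"twist":0},{"jaw":0,"linear":[1.15,3.95,0],"twist":0},{"jaw":0,"linear":[1.15,3.95,0],"twist":0},{"jaw":0,"linear":[1.15,3.95,0],"twist":0},{"jaw":0,"linear":[1.15,3.95,0],"twist":0},{"jaw":0,"linear":[1.15,3.95,0],"twist":0}]'; python3 -m pendant '[{"jaw":0,"linear":[1,3.7,0],"twist":0},{"jaw":0,"linear":[0,0,0],"twist":0},{"jaw":0,"linear":[0,0,0],"twist":0},{"jaw":0,"linear":[0,0,0],"twist":0},{"jaw":0,"linear":[0,0,0],"twist":0},{"jaw":0,"linear":[0,0,0],"twist":0}]'
python3 - <<'E'
from h import *
from scipy.spatial.transform import Rotation as R
o=robot.get_obs();p=o["position"];r=R.from_quat(o["tool_rot"]).as_matrix();print(p,np.degrees(np.arctan2(r[1,0],r[0,0])),"move cm",(r.T@(np.array([.5249,-.3378,p[2]])-p)*100).round(2))
E
```

```text
time: 19.88
position: [0.5172, -0.3002, 0.2821]
tool_rot: [1.0, -0.027, 0.0, 0.0]
ft_force: [0.6, 0.5, -1.1]
grip_width: 0.0179
grip_force: 50.0
time: 20.38
position: [0.5242, -0.3329, 0.2823]
tool_rot: [1.0, -0.025, -0.0, -0.0]
ft_force: [-0.6, -0.2, -1.2]
grip_width: 0.0179
grip_force: 50.0
[ 0.52417153 -0.33292011  0.28234115] -2.897145942123754 move cm [ 0.1   0.48 -0.  ]
```

```bash
python3 -m pendant '[{"jaw":0,"linear":[0.1,0.45,2],"twist":0},{"jaw":0,"linear":[0,0,3],"twist":0},{"jaw":0,"linear":[0,0,3],"twist":0},{"jaw":0,"linear":[0,0,2],"twist":0},{"jaw":0,"linear":[0,0,1],"twist":0},{"jaw":0,"linear":[0,0,0],"twist":0},{"jaw":0,"linear":[0,0,0],"twist":0},{"jaw":0,"linear":[0,0,0],"twist":0},{"jaw":0,"linear":[0,0,0],"twist":0}]'
python3 - <<'E'
from h import *
from scipy.spatial.transform import Rotation as R
o=robot.get_obs();p=o["position"];r=R.from_quat(o["tool_rot"]).as_matrix();print(p,np.degrees(np.arctan2(r[1,0],r[0,0])),"move cm",(r.T@(np.array([.5249,-.3378,.1047])-p)*100).round(2))
E
```

```text
time: 21.13
position: [0.526, -0.3396, 0.1743]
tool_rot: [1.0, -0.026, 0.002, 0.001]
ft_force: [-0.5, 0.1, -0.8]
grip_width: 0.0178
grip_force: 50.0
[ 0.52602596 -0.33956819  0.17433929] -2.9578528567406885 move cm [-0.14 -0.19  6.96]
```

```bash
python3 -m pendant '[{"jaw":0,"linear":[0,0,0],"twist":0},{"jaw":0,"linear":[0,0,0],"twist":0},{"jaw":0,"linear":[0,0,0],"twist":0},{"jaw":0,"linear":[0,0,0],"twist":0}]'
python3 - <<'E'
from h import *
from scipy.spatial.transform import Rotation as R
o=robot.get_obs();p=o["position"];r=R.from_quat(o["tool_rot"]).as_matrix();print(p,np.degrees(np.arctan2(r[1,0],r[0,0])),"move cm",(r.T@(np.array([.5249,-.3378,.1047])-p)*100).round(2))
E
```

```text
time: 21.47
position: [0.5249, -0.3389, 0.1726]
tool_rot: [1.0, -0.026, 0.0, 0.0]
ft_force: [-0.2, 0.9, -1.8]
grip_width: 0.0175
grip_force: 50.0
[ 0.52494543 -0.33893138  0.17264571] -2.981434416357741 move cm [-0.01 -0.12  6.79]
```

```bash
python3 -m pendant '[{"jaw":0,"linear":[0,-0.1,0],"twist":0},{"jaw":0,"linear":[0,0,0],"twist":0},{"jaw":0,"linear":[0,0,0],"twist":0},{"jaw":0,"linear":[0,0,0.5],"twist":0},{"jaw":0,"linear":[0,0,0.7],"twist":0},{"jaw":0,"linear":[0,0,0.8],"twist":0},{"jaw":0,"linear":[0,0,0.8],"twist":0},{"jaw":0,"linear":[0,0,0.8],"twist":0},{"jaw":0,"linear":[0,0,0],"twist":0}]';python3 -m pendant '[{"jaw":0,"linear":[0,0,0.8],"twist":0},{"jaw":0,"linear":[0,0,0.8],"twist":0},{"jaw":0,"linear":[0,0,0.7],"twist":0},{"jaw":0,"linear":[0,0,0.4],"twist":0},{"jaw":0,"linear":[0,0,0],"twist":0},{"jaw":0,"linear":[0,0,0],"twist":0},{"jaw":0,"linear":[0,0,0],"twist":0}]'
```

```text
time: 22.22
position: [0.5236, -0.3367, 0.1336]
tool_rot: [1.0, -0.026, -0.002, -0.002]
ft_force: [0.3, 0.2, -0.7]
grip_width: 0.0177
grip_force: 50.0
time: 22.8
position: [0.5252, -0.338, 0.1095]
tool_rot: [1.0, -0.026, 0.0, 0.0]
ft_force: [0.2, -0.6, -1.2]
grip_width: 0.018
grip_force: 50.0
```

```bash
python3 -m pendant '[{"jaw":0,"linear":[0,0,0.2],"twist":0},{"jaw":0,"linear":[0,0,0.2],"twist":0},{"jaw":0,"linear":[0,0,0],"twist":0},{"jaw":0,"linear":[0,0,0],"twist":0}]';python3 -m pendant '[{"jaw":0,"linear":[0,0,0.1],"twist":0},{"jaw":0,"linear":[0,0,0],"twist":0},{"jaw":0,"linear":[0,0,0],"twist":0}]'
```

```text
time: 23.13
position: [0.5249, -0.3377, 0.1052]
tool_rot: [1.0, -0.026, -0.0, -0.0]
ft_force: [0.3, 0.8, -1.0]
grip_width: 0.0176
grip_force: 50.0
time: 23.38
position: [0.5251, -0.3379, 0.1047]
tool_rot: [1.0, -0.026, 0.0, 0.0]
ft_force: [-1.4, 0.5, 1.9]
grip_width: 0.018
grip_force: 50.0
```

Contact on the rim at the same height as at pick-up. I'll release and rise.

```bash
python3 -m pendant '[{"jaw":1,"linear":[0,0,0],"twist":0},{"jaw":1,"linear":[0,0,0],"twist":0},{"jaw":1,"linear":[0,0,0],"twist":0},{"jaw":1,"linear":[0,0,0],"twist":0},{"jaw":1,"linear":[0,0,0],"twist":0},{"jaw":1,"linear":[0,0,0],"twist":0},{"jaw":1,"linear":[0,0,0],"twist":0},{"jaw":1,"linear":[0,0,0],"twist":0},{"jaw":1,"linear":[0,0,0],"twist":0},{"jaw":1,"linear":[0,0,0],"twist":0}]';python3 -m pendant '[{"jaw":1,"linear":[0,0,-1.5],"twist":0},{"jaw":1,"linear":[0,0,-3],"twist":0},{"jaw":1,"linear":[0,0,-3],"twist":0},{"jaw":1,"linear":[0,0,-3],"twist":0},{"jaw":1,"linear":[-4,0,-2],"twist":0},{"jaw":1,"linear":[-4,0,0],"twist":0},{"jaw":1,"linear":[0,0,0],"twist":0},{"jaw":1,"linear":[0,0,0],"twist":0},{"jaw":1,"linear":[0,0,0],"twist":0}]'
python3 - <<'E'
from h import *
w=cams.camera("wrist");W=cloud(w)
a=cv2.resize(w["color"],(480,300))
d=W[(W[...,2]>.14)&(W[...,2]<.165)&(np.hypot(W[...,0]-.5245,W[...,1]+.338)<.03)];print("top",len(d),np.median(d[:,2]),cv2.minAreaRect(d[:,:2].astype(np.float32)*1000))
d=W[(W[...,2]>.062)&(W[...,2]<.082)&(np.hypot(W[...,0]-.5245,W[...,1]+.338)<.03)];print("collar",len(d),np.median(d[:,2]),cv2.minAreaRect(d[:,:2].astype(np.float32)*1000))
c=cams.camera("scene");S=cloud(c)
q=S[(S[...,0]>.47)&(S[...,0]<.6)&(S[...,1]>.18)&(S[...,1]<.25)&(S[...,2]>.09)&(S[...,2]<.2)];print("flap",np.percentile(q[:,2],[5,50,95]))
cv2.imwrite("pics/final.png",np.vstack([a,cv2.resize(c["color"],(480,300))]))
E
```

```text
time: 24.22
position: [0.5249, -0.3378, 0.1042]
tool_rot: [1.0, -0.026, -0.0, -0.0]
ft_force: [-0.7, 0.5, -0.1]
grip_width: 0.0765
grip_force: 0.0
time: 24.97
position: [0.448, -0.3342, 0.2282]
tool_rot: [1.0, -0.026, 0.001, 0.0]
ft_force: [0.5, -0.0, -0.0]
grip_width: 0.0873
grip_force: 0.0
top 1340 0.15174993737568643 ((524.8494262695312, -338.4203796386719), (17.549654006958008, 32.03804397583008), 86.88137817382812)
collar 214 0.07388536378026028 ((524.8082885742188, -338.15899658203125), (25.98394203186035, 41.018123626708984), 86.68413543701172)
flap [0.11660221 0.11962376 0.12259514]
```

View pics/final.png

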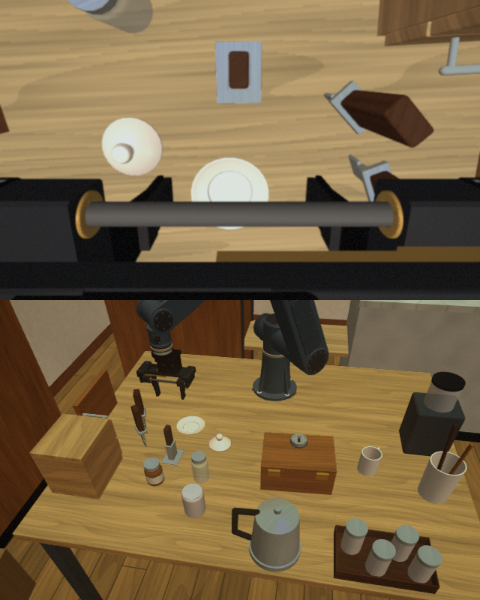

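The key stands home at (238,70) in the wrist view: handle top 0.152, collar top 0.074, upright. The flap is shut and the bystanders are where they were. Handing in.

```bash
python3 -c "
from rig import robot
print(robot.hand_in())"
```

```text
the job is handed in; nothing more can be done
None
```

Job handed in at about 25 s of the 58 s: the flap is shut, the cam is locked against its stop, the key is back home upright in the steel holder, and the bystanders look undisturbed in the last pictures.

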